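Tip the tote and hold the last stones in one corner

ROBOT

A 6-joint arm with a two-finger parallel gripper is mounted at the origin on the work surface. World frame = base frame: x ahead of the robot, y to its left, z up, the work surface at z = 0. Lengths are in m, angles in rad, forces in N, time in s.
With the tool pointing down it reaches from about 0.4 to 0.825 m from the base axis. Payload 7 kg.
Tool frame: the origin (TCP) lies at the very end of the fingers, on their centre line; the grasp point (between the pads) lies 19 mm behind it (tcp_to_grasp is the distance from the TCP to the grasp point, in m); x points along the fingers, z is the direction in which the jaws open and shut, and the axes are right-handed (so a half turn about x gives the same grasp; the last joint's range is limited). The gripper opens to 88 mm and grips with 3 to 60 N. Pads are 19 mm wide; open, the fingers measure 130 mm over their backs; the gripper's body (78 mm by 193 mm) begins 47 mm behind the grasp point.
Start: joints at [1.562, 0.359, 0.012, 0, -1.224, -0.288], TCP at [0.197, 0.645, 0.227] pointing down, gripper open.
Joint ranges: [-3.07, 3.07], [-1.43, 2.12], [-1.02, 1.25], [-3.03, 1.67], [-3.05, -0], [-3.03, 3.03]. Speed limits (rad/s): [2.39, 2.39, 3.01, 3.14, 3.14, 3.14].

INTERFACE

Orientations are given as [roll, pitch, yaw] about the fixed x, y, z axes, in that order (R = Rz(yaw) Ry(pitch) Rx(roll)).
In Python, from station import get_state, grab_frame, job_done, tcp_to_grasp gives the robot as it stands. The module is installed in compiled form; this text tells all that it offers.
- The arm moves only by the shell command python3 -m crank 'ROWS' [FORCE]. ROWS is JSON, a list of rows, each a list of 7 numbers: the shift along the tool's x, y, z in m, then the turn, a rotation vector about the tool's x, y, z in rad, then the opening, from 0 (shut) to 1 (fully open). In form: [[x, y, z, wx, wy, wz, fingers], ...]. A call has 1 to 10 rows; each row is the pose to reach, as a shift and turn from the pose commanded when the call began, along the tool's axes at that moment; what a row does not reach only later rows make up. A row lasts 1/8 s, in which the tool goes at most 62.5 mm and 10.7 degrees, less where a joint would pass 70% of its speed; a pose out of reach is approached as far as the arm can. A call with a gripper value outside its range is refused whole. The fingers move at their own pace and stop on an object; FORCE is the grip in N (left out, the last holds). Time passes only in rows, so rows that repeat a pose let the fingers close. It gives the time, the measured TCP pose, the force and the opening at its end, in the units of the state.
- get_state(): the state, without advancing time (a new reading comes with each control period).
- grab_frame(name): name is "scene" or "top" or "wrist"; returns a dict with "pixels" (384x512x3 uint8, red, green, blue), "vfov" (degrees; the focal length in pixels is half the picture's height over the tangent of half this angle, whatever the lens; pixels are square), "cx", "cy" (the principal point, pixels), "k1" (the pictures are not rectified: a ray, as slopes to the right and down, at radius r is drawn at 1 + k1 r^2 times it, then the intrinsics apply), "extrinsics" (4x4, takes a point from world to camera coordinates). Camera axes: x right, y up, looking along -z (the intrinsics and any distortion apply to the point x, -y, -z); pixel columns grow to the right and rows downward; lengths in m; the calibration is good to about 2 mm. A picture is of the moment at which its call begins. There is no depth.
- job_done(): hands the job in, once; it reports no verdict.
The state is a dict: "t": time; "q": joint angles; "qd": joint speeds; "joint_efforts": joint torques, N m; "eef_pos": TCP position; "ee_rot": TCP orientation; "force": force on the tool from outside, world axes, zero at the start; "moment": the same for the moment, N m; "width": finger opening in m.
Only numpy, scipy, OpenCV 4.12 (cv2) and the standard library are available. Lean on these libraries where they do the work, as an engineer would, in place of code of your own. Each camera call takes 0.05 s, during which the arm holds its last target.

TASK

Put the stone just trimmed on the green cutting mat into the blue tote with the other three and let it go. Then grip the tote and tip it so that all four stones slide down and bunch together in its bottom corner on your side at the end where the foam panel lies, spilling none and never pushing the other three by hand. Finish holding the tote like that for the mason to pick from: steady, clearly tipped with that corner lowest, clear of panel and mat, with the glue gun, knife and pencil left where they were.

Things in the scene. Friction and masses are not known exactly. Their poses are not given: they have to be found in the camera images.
- tote_mid (a point): middle of the blue open-topped tote, 40 mm above its underside. Outside 180 (x) x 260 (y, long) x 80 mm (z up), 0.4 kg, loose; its -x wall faces the robot, +y end is left. Walls 4, floor 5 mm. All round the top a rolled rim 14 mm deep stands 8 mm proud outside: 12 mm thick with the wall, to pinch from above. Stones slide on it from 9 to 12 degrees of slope; aim for 30 to 40, rock it if they jam. The floor 30 mm to +x of the middle is clear at first
- tote_corner_left (a point): left (+y) inner bottom corner of the tote, on the robot's (-x) side: the point where the floor's top and the two inner wall faces meet; in the tote's frame 86 mm to -x, 126 mm to +y, 35 mm below the tote's middle
- tote_corner_right (a point): right (-y) inner bottom corner of the tote, on the robot's (-x) side: the point where the floor's top and the two inner wall faces meet; in the tote's frame 86 mm to -x, 126 mm to -y, 35 mm below the tote's middle
- stray_mid (a point): a small cast-plaster stone, a brown rounded block 30 x 36 x 20 mm (its x, y, z), about 30 g; this point is its centre; lies flat on the cutting mat at the start
- stone1_mid (a point): a small cast-plaster stone, a brown rounded block 30 x 36 x 20 mm (its x, y, z), about 30 g; this point is its centre; lies in the tote at the start
- stone2_mid (a point): a small cast-plaster stone, a brown rounded block 30 x 36 x 20 mm (its x, y, z), about 30 g; this point is its centre; lies in the tote at the start
- stone3_mid (a point): a small cast-plaster stone, a brown rounded block 30 x 36 x 20 mm (its x, y, z), about 30 g; this point is its centre; lies in the tote at the start
- panel: pale-green foam panel lying fixed on the bench left or right of the tote, 300 (x) x 220 (y) x 40 mm, its far half clad with stones 12 mm thick; origin at the centre of its underside. Its side (y above or below 0) says at which end of the tote the stones are to be gathered
- mat: dark-green cutting mat fixed on the bench on the other side of the tote, 300 (x) x 220 (y) x 3 mm; origin at the centre of its underside
- knife: orange and black cutter knife, blade in, 22 x 150 x 14 mm, lying along y on the mat's far part; origin at the middle of its underside; leave alone
- pencil: blue carpenter's pencil, 12 x 170 x 8 mm, lying along y on the bare near half of the panel; origin at the middle of its underside; leave alone
- gluegun: grey and teal cordless glue gun lying on its side on the bench beyond the tote, barrel about 210 mm along its y, handle to its +x, 45 mm high; origin under the middle of the barrel; leave alone
Things that resemble listed ones, but are neither listed nor needed, are in the scene too. Leave any purple or turquoise look-alike of the part that bears stray_mid alone. What is shaped like the part that bears stone3_mid but orange is not meant.

How it is judged:
On the way:
1. the trimmed stone is in the tote, let go, with the tote still standing level (x of stray_mid in the frame of tote_mid between -0.09 and 0.09 m and y of stray_mid in the frame of tote_mid between -0.13 and 0.135 m and z of stray_mid in the frame of tote_mid below 0.02 m and contact force between the fingers and stray below 0.1 N and angle between tote_mid's own z axis and vertical below 0.1 rad), for 0.2 s.
At the end, for the whole second after the job is handed in: Tote gripped (over 1 N), still, tipped over 17 degrees, both ways at least 7 degrees down to the chosen corner, touching no panel, mat or bystander; all four stones inside, at rest, untouched, centres within 135 mm of its bottom corner on the robot's side at the panel's end (((world y of panel above 0 m and angle between tote_mid's own y axis and vertical above 1.6908 rad and angle between tote_mid's own x axis and vertical below 1.4508 rad and distance between each of stone1_mid, stone2_mid, stone3_mid, stray_mid and tote_corner_left below 0.135 m) or (world y of panel below 0 m and angle between tote_mid's own y axis and vertical below 1.4508 rad and angle between tote_mid's own x axis and vertical below 1.4508 rad and distance between each of stone1_mid, stone2_mid, stone3_mid, stray_mid and tote_corner_right below 0.135 m)) and angle between tote_mid's own z axis and vertical above 0.3 rad and contact force between the fingers and tote above 1 N and linear speed of tote below 0.02 m/s and angular speed of tote below 0.1 rad/s and x of stone1_mid in the frame of tote_mid between -0.09 and 0.09 m and y of stone1_mid in the frame of tote_mid between -0.13 and 0.135 m and z of each of stone1_mid, stone2_mid, stone3_mid, stray_mid in the frame of tote_mid below 0.02 m and x of stone2_mid in the frame of tote_mid between -0.09 and 0.09 m and y of stone2_mid in the frame of tote_mid between -0.13 and 0.135 m and x of stone3_mid in the frame of tote_mid between -0.09 and 0.09 m and y of stone3_mid in the frame of tote_mid between -0.13 and 0.135 m and x of stray_mid in the frame of tote_mid between -0.09 and 0.09 m and y of stray_mid in the frame of tote_mid between -0.13 and 0.135 m and linear speed of each of stone1, stone2, stone3, stray below 0.03 m/s and contact force between tote and panel below 0.3 N and contact force between tote and mat below 0.3 N and contact force between tote and gluegun below 0.3 N and contact force between tote and knife below 0.3 N and contact force between tote and pencil below 0.3 N and contact force between each of the arm, the fingers and stone1 below 0.3 N and contact force between each of the arm, the fingers and stone2 below 0.3 N and contact force between each of the arm, the fingers and stone3 below 0.3 N and contact force between each of the arm, the fingers and stray below 0.3 N); the arm keeps its last pose, push and grip.
It fails at once if a bystander (glue gun, knife, pencil) is moved by more than 30 mm (distance of any of gluegun, knife, pencil from where it was at the start of the episode above 0.03 m).
It fails at once if a stone is spilled out of the tote (distance between any of stone1_mid, stone2_mid, stone3_mid and tote_mid above 0.2 m).
It fails at once if the robot pushes or picks a stone that was already in the tote (contact force between any of the fingers, the arm and stone1 above 3 N or contact force between any of the fingers, the arm and stone2 above 3 N or contact force between any of the fingers, the arm and stone3 above 3 N).
It also fails if it takes over 58 s, if anything falls off the work surface, if the arm or the gripper's body presses on something with over 40 N, if the wrist force passes 120 N, or if a joint passes its speed limit or range.

## Working session

There is one attempt and no reset: what is moved stays moved. The work goes in short steps, Python scripts to look and compute and a shell command to move; the robot and the scene stay as the last step left them, time stands still between calls to the robot, and variables do not carry over. Pictures are saved under pics/ and viewed, and the job is handed in when it is done.

```bash
mkdir -p pics; ls; python3 - <<'E'
from station import *
import cv2
print(get_state(), tcp_to_grasp)
for n in ["scene","top","wrist"]:
    f=grab_frame(n); print(n,f["vfov"],f["cx"],f["cy"],f["k1"],f["extrinsics"].tolist() if hasattr(f["extrinsics"],'tolist') else f["extrinsics"])
    cv2.imwrite(f"pics/{n}0.png",f["pixels"][:,:,::-1])
E
```

```text
pics
{'t': 0.0, 'q': array([ 1.56209784e+00,  3.59374633e-01,  1.10769885e-02, -3.38362440e-04,
       -1.22407775e+00, -2.88104102e-01]), 'qd': array([-7.26370484e-04,  8.90038655e-04, -5.32133026e-05,  3.25484188e-04,
        6.39200577e-04, -2.03398369e-03]), 'joint_efforts': array([-1.34668764e-03, -5.82711196e+01,  2.93064219e+01,  6.99761957e+00,
        7.26358965e-03, -1.56433121e-04]), 'eef_pos': array([0.19729785, 0.64502835, 0.22564061]), 'ee_rot': array([ 0.08935172,  1.56918553, -1.77836243]), 'force': array([-0.61309159, -0.02901719,  0.32073834]), 'moment': array([-0.09653716, -0.02198434,  0.00286618]), 'width': 0.08704565549718275} 0.0188
scene 53.40521872677925 252.5653985488622 193.1891233890499 0.0449858945221907 [[0.6820337056223871, 0.7313187129649635, 0.0017217613842214264, -0.4067972727468114], [-0.49438392303452644, 0.4593289941183552, 0.7379711456467734, 0.2401248286667161], [0.5389012535149514, -0.5041724062555281, 0.6748300702625252, -1.5752646487748536], [0.0, 0.0, 0.0, 1.0]]
top 52.692509478506345 252.8796729412777 192.79261954185276 -0.025875886303968476 [[-0.02633199096484812, -0.9996238257008971, 0.007670289624891093, 0.012632221701552596], [0.9862021708838511, -0.024722424763285792, 0.16368897292671375, -0.6143421153503619], [-0.1634377691838882, 0.011874712835526975, 0.9864821776389413, -0.9195793746969045], [0.0, 0.0, 0.0, 1.0]]
wrist 58.09454831147958 252.84871242061857 191.63226617944986 -0.02913036569380046 [[-0.29235831452619243, -0.9563068702378014, 0.0019457295250111524, 0.6738819199779997], [0.9125341604353766, -0.279583674647333, -0.29852030903976445, 0.03778450087871938], [0.2860210166507109, -0.08549934974416326, 0.9544012988399683, -0.3912663293568389], [0.0, 0.0, 0.0, 1.0]]
```

View pics/top0.png

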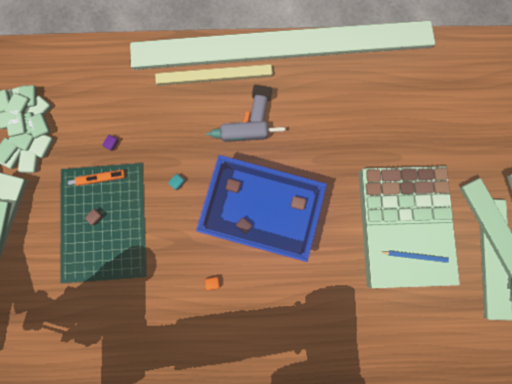

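View pics/scene0.png

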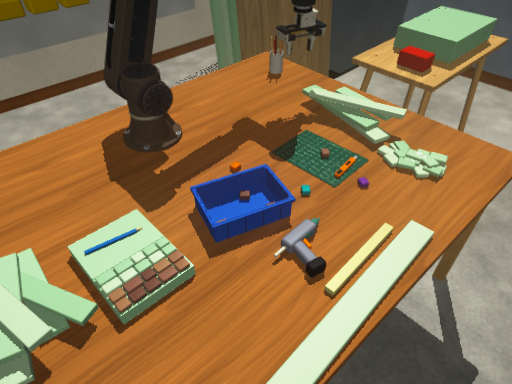

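View pics/wrist0.png

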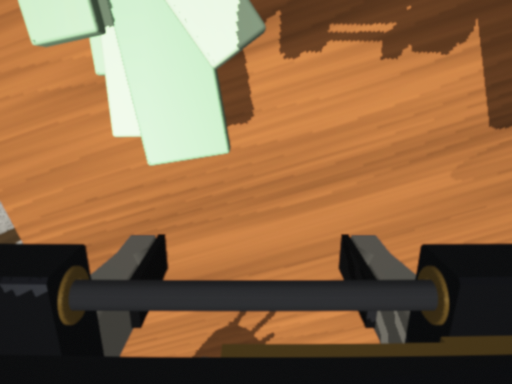

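The top view shows the mat and brown stone at the left around (94,216), the tote around (262,208) with three stones, and the panel at the right around (410,225), so y<0 and the target is the right corner. I'll enlarge to measure.

```bash
cat > h.py <<'E'
import numpy as np, cv2
from station import *
from scipy.spatial.transform import Rotation as R
def px2w(f,uv,z):
    fl=192/np.tan(np.radians(f["vfov"])/2); K=np.array([[fl,0,f["cx"]],[0,fl,f["cy"]],[0,0,1]])
    d=np.array([f["k1"],0,0,0,0.])
    p=cv2.undistortPoints(np.array(uv,float).reshape(-1,1,2),K,d).reshape(-1,2)
    E=np.array(f["extrinsics"]); Rm=E[:3,:3]; c=-Rm.T@E[:3,3]
    ray=np.c_[p[:,0],-p[:,1],-np.ones(len(p))]@Rm
    return c+ray*((z-c[2])/ray[:,2])[:,None]
def w2px(f,P):
    fl=192/np.tan(np.radians(f["vfov"])/2); E=np.array(f["extrinsics"])
    c=np.atleast_2d(P)@E[:3,:3].T+E[:3,3]; s=np.c_[c[:,0],-c[:,1]]/-c[:,2:3]
    s*=1+f["k1"]*(s**2).sum(1,keepdims=True)
    return s*fl+[f["cx"],f["cy"]]
def crop(im,x0,y0,x1,y1,k,fn):
    cv2.imwrite(fn,cv2.resize(im[y0:y1,x0:x1,::-1],None,fx=k,fy=k,interpolation=cv2.INTER_CUBIC))
E
python3 - <<'E'
from h import *
im=cv2.imread("pics/top0.png")[:,:,::-1]
crop(im,190,148,335,266,5,"pics/tote_c.png")
crop(im,55,155,195,255,5,"pics/mat_c.png")
E
```

```text
(no output)
```

View pics/tote_c.png

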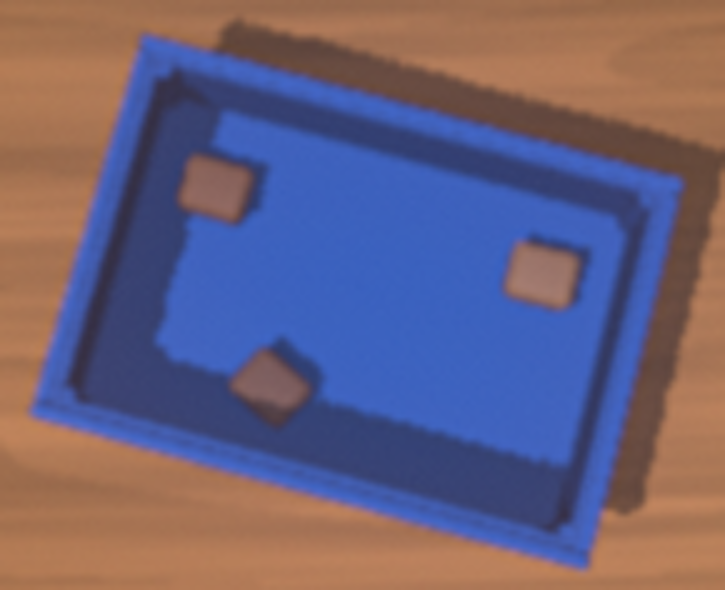

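View pics/mat_c.png

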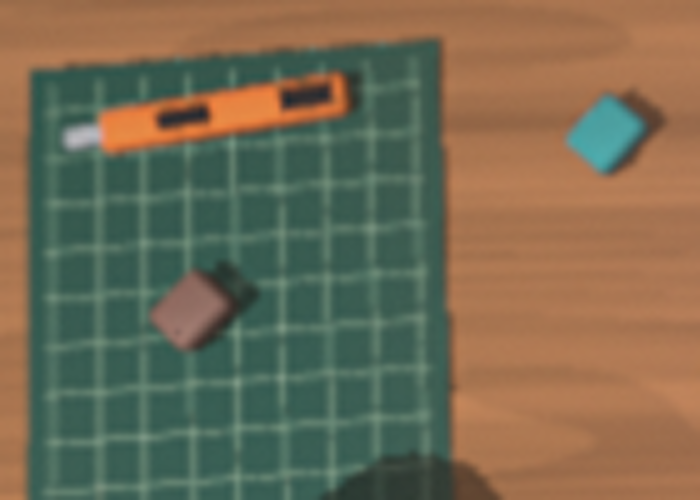

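```bash
python3 - <<'E'
from h import *
np.set_printoptions(precision=4,suppress=True)
f=grab_frame("top")
t=np.array([(143,37),(682,180),(590,568),(35,412)])/5+[190,148]
w=px2w(f,t,0.08); print(w, w.mean(0)); 
for i in range(4): print(np.linalg.norm(w[i]-w[i-1]),np.degrees(np.arctan2(*(w[i]-w[i-1])[1::-1])))
s=np.array([(200,270),(233,303),(188,350),(150,315)])/5+[55,155]
w=px2w(f,s,0.022); print(w,w.mean(0))
for i in range(4): print(np.linalg.norm(w[i]-w[i-1]),np.degrees(np.arctan2(*(w[i]-w[i-1])[1::-1])))
print("stones",px2w(f,np.array([(217,187),(270,382),(543,274)])/5+[190,148],.022))
print("panel corners",px2w(f,[(361,167),(369,288),(447,165),(459,284)],.04))
print("gun",px2w(f,[(207,133),(243,133),(268,130),(262,90)],.04))
print("mat, right edge",px2w(f,[(142,164),(146,282)],.003))
E
```

```text
[[ 0.7051  0.0792  0.08  ]
 [ 0.6268 -0.1828  0.08  ]
 [ 0.4417 -0.1286  0.08  ]
 [ 0.522   0.1329  0.08  ]] [ 0.5739 -0.0248  0.08  ]
0.19079784564254276 -16.349157187278916
0.27337594661500375 -106.63100406755507
0.1929289983002473 163.70001108155964
0.27356028366853424 72.9228234312085
[[0.5873 0.402  0.022 ]
 [0.5698 0.3844 0.022 ]
 [0.5463 0.4066 0.022 ]
 [0.5647 0.4268 0.022 ]] [0.567 0.405 0.022]
0.03349209908040107 -47.69766463075587
0.024768993409196013 -134.67115257968896
0.03229473896629932 136.68369174912715
0.02732551570027946 47.76116740852987
stones [[ 0.6398  0.0463  0.022 ]
 [ 0.5383  0.0212  0.022 ]
 [ 0.5902 -0.1203  0.022 ]]
panel corners [[ 0.6764 -0.2828  0.04  ]
 [ 0.3732 -0.281   0.04  ]
 [ 0.6765 -0.5075  0.04  ]
 [ 0.3756 -0.5054  0.04  ]]
gun [[ 0.7765  0.1117  0.04  ]
 [ 0.7742  0.0182  0.04  ]
 [ 0.7808 -0.047   0.04  ]
 [ 0.8919 -0.0347  0.04  ]]
mat, right edge [[0.7073 0.289  0.003 ]
 [0.4001 0.273  0.003 ]]
```

```bash
cat >> h.py <<'E'
def pose(s=None):
    s=s or get_state(); return np.array(s["eef_pos"]),R.from_euler("xyz",s["ee_rot"])
def down(jaw_deg):  # tool x down, tool z at jaw_deg in world
    a=np.radians(jaw_deg); z=np.array([np.cos(a),np.sin(a),0]); x=np.array([0,0,-1.]); y=np.cross(z,x)
    return R.from_matrix(np.c_[x,y,z])
def rel(p,Rt):
    p0,R0=pose(); d=R0.inv().apply(np.array(p)-p0); r=(R0.inv()*Rt).as_rotvec()
    print("rel",np.round(d,4),np.round(r,4),"deg",round(float(np.degrees(np.linalg.norm(r))),1))
E
python3 - <<'E'
from h import *
p,r=pose(); print(r.as_matrix().round(3)); z=r.as_matrix()[:,2]; print("jaw",np.degrees(np.arctan2(z[1],z[0])))
f=grab_frame("top"); print(px2w(f,[(176,181)],.02))
for a in (46,226,136,316): print(a); rel([.567,.405,.12],down(a))
E
```

```text
[[-0.     0.956 -0.293]
 [-0.001 -0.293 -0.956]
 [-1.     0.     0.001]]
jaw -107.00840998092802
[[0.65552618 0.19503196 0.02      ]]
46
rel [0.1063 0.4237 0.1216] [-2.6705e+00  4.0000e-04  1.0000e-03] deg 153.0
226
rel [0.1063 0.4237 0.1216] [ 4.711e-01  7.000e-04 -3.000e-04] deg 27.0
136
rel [0.1063 0.4237 0.1216] [ 2.0419e+00  4.0000e-04 -8.0000e-04] deg 117.0
316
rel [0.1063 0.4237 0.1216] [-1.0997e+00  7.0000e-04  3.0000e-04] deg 63.0
```

```bash
python3 -m crank '[[0.1,0.424,0.122,0.471,0,0,0.75],[0.1,0.424,0.122,0.471,0,0,0.75],[0.1,0.424,0.122,0.471,0,0,0.75],[0.1,0.424,0.122,0.471,0,0,0.75],[0.1,0.424,0.122,0.471,0,0,0.75],[0.1,0.424,0.122,0.471,0,0,0.75],[0.1,0.424,0.122,0.471,0,0,0.75],[0.1,0.424,0.122,0.471,0,0,0.75],[0.1,0.424,0.122,0.471,0,0,0.75],[0.1,0.424,0.122,0.471,0,0,0.75]]' 20
python3 - <<'E'
from h import *
s=get_state(); print(s["q"],s["width"]); f=grab_frame("wrist"); cv2.imwrite("pics/w1.png",f["pixels"][:,:,::-1])
rel([.567,.405,.007],down(226))
print(w2px(f,[[.567,.405,.023]]))
E
```

```text
t: 1.5
eef_pos: [0.5666, 0.4056, 0.1269]
ee_rot: [-2.915, 1.57, 1.03]
force: [-0.3, -0.5, 0.6]
width: 0.0656
[ 9.00077903e-01  4.62592808e-01 -6.19971935e-02 -6.61407098e-05
 -1.04576803e+00 -9.62880324e-02] 0.06563208007783905
rel [0.1201 0.001  0.0003] [ 0.0015 -0.0007  0.0001] deg 0.1
[[252.49263179 189.56190226]]
```

View pics/w1.png

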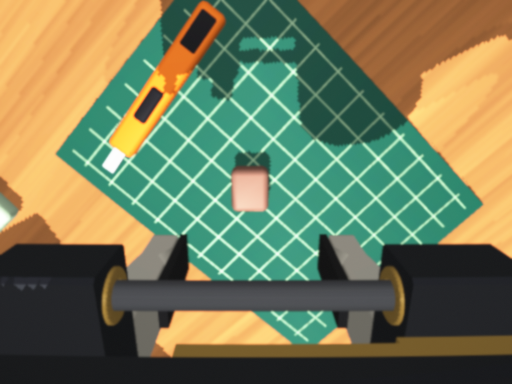

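The wrist view shows the stone upright and square to the jaws at (250,188), 2 px from my prediction. I'll descend and grip.

```bash
python3 -m crank '[[0.05,0.001,0,0,0,0,0.75],[0.09,0.001,0,0,0,0,0.75],[0.12,0.001,0,0,0,0,0.75],[0.12,0.001,0,0,0,0,0.75],[0.12,0.001,0,0,0,0,0],[0.12,0.001,0,0,0,0,0],[0.12,0.001,0,0,0,0,0],[0.12,0.001,0,0,0,0,0],[0.12,0.001,0,0,0,0,0]]' 15
python3 -m crank '[[-0.05,0,0,0,0,0,0],[-0.1,0,0,0,0,0,0],[-0.15,0,0,0,0,0,0],[-0.15,0,0,0,0,0,0]]' 15
python3 - <<'E'
from h import *
f=grab_frame("wrist"); cv2.imwrite("pics/w2.png",f["pixels"][:,:,::-1])
for a in (226,180-16.5+90,): rel([.603,-.0335,.157],down(a))
rel([.603,-.0335,.157],down(226+47.7)); rel([.603,-.0335,.157],down(253.5-90))
E
```

```text
t: 2.68
eef_pos: [0.5681, 0.4041, 0.0069]
ee_rot: [3.091, 1.57, 0.752]
force: [-0.7, -0.4, 1.5]
width: 0.0297
t: 3.18
eef_pos: [0.57, 0.4058, 0.1621]
ee_rot: [3.105, 1.562, 0.766]
force: [-0.7, -0.1, -0.5]
width: 0.0299
rel [0.0007 0.3292 0.2916] [ 0.0001 -0.0046  0.0003] deg 0.3
rel [0.0007 0.3292 0.2916] [-0.4799 -0.0046 -0.0008] deg 27.5
rel [0.0007 0.3292 0.2916] [-0.8325 -0.0044 -0.0016] deg 47.7
rel [0.0007 0.3292 0.2916] [ 1.0909 -0.0039  0.0028] deg 62.5
```

View pics/w2.png

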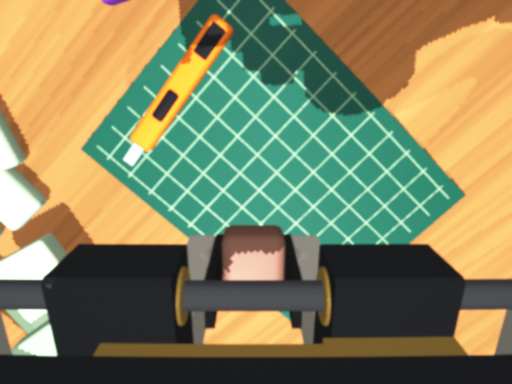

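The stone is held between the pads. I'll carry it over the tote.

```bash
python3 -m crank '[[0,0.329,0.292,-0.48,0,0,0],[0,0.329,0.292,-0.48,0,0,0],[0,0.329,0.292,-0.48,0,0,0],[0,0.329,0.292,-0.48,0,0,0],[0,0.329,0.292,-0.48,0,0,0],[0,0.329,0.292,-0.48,0,0,0],[0,0.329,0.292,-0.48,0,0,0],[0,0.329,0.292,-0.48,0,0,0],[0,0.329,0.292,-0.48,0,0,0],[0,0.329,0.292,-0.48,0,0,0]]' 15
python3 - <<'E'
from h import *
f=grab_frame("wrist"); cv2.imwrite("pics/w3.png",f["pixels"][:,:,::-1])
f=grab_frame("top"); cv2.imwrite("pics/t3.png",f["pixels"][:,:,::-1])
rel([.603,-.0335,.014],down(253.5))
E
```

```text
t: 4.47
eef_pos: [0.6016, -0.0334, 0.156]
ee_rot: [-1.246, 1.57, -3.103]
force: [-0.1, -0.3, -0.1]
width: 0.0301
rel [ 1.423e-01  1.400e-03 -1.000e-04] [0.0019 0.0001 0.0004] deg 0.1
```

View pics/w3.png

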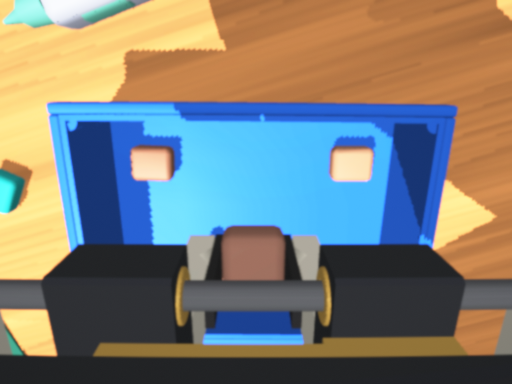

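```bash
python3 -m crank '[[0.05,0.001,0,0,0,0,0],[0.1,0.001,0,0,0,0,0],[0.13,0.001,0,0,0,0,0],[0.141,0.001,0,0,0,0,0],[0.141,0.001,0,0,0,0,0],[0.141,0.001,0,0,0,0,0.5],[0.141,0.001,0,0,0,0,0.5],[0.141,0.001,0,0,0,0,0.5]]' 15
python3 -m crank '[[-0.05,0,0,0,0,0,0.5],[-0.1,0,0,0,0,0,0.5],[-0.14,0,0,0,0,0,0.5],[-0.14,0,0,0,0,0,0.5]]' 15
python3 - <<'E'
from h import *
f=grab_frame("wrist"); cv2.imwrite("pics/w4.png",f["pixels"][:,:,::-1])
t=[.574,-.025,0]; Q=R.from_euler("z",-16.5,degrees=True)
c=[[x,y,.04] for x in (-.098,.098) for y in (-.138,.138)]
print(w2px(f,Q.apply(c)+t).round(0))
E
```

```text
t: 5.58
eef_pos: [0.6032, -0.0347, 0.0165]
ee_rot: [2.103, 1.569, 0.244]
force: [-0.2, 0.4, 1.0]
width: 0.0434
t: 6.08
eef_pos: [0.605, -0.0346, 0.16]
ee_rot: [2.023, 1.563, 0.164]
force: [-0.1, -0.0, 0.2]
width: 0.0439
[[397. 317.]
 [108. 316.]
 [428. 106.]
 [ 78. 105.]]
```

View pics/w4.png

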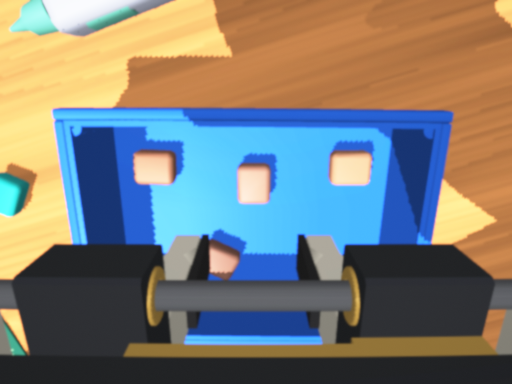

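The trimmed stone lies free in the tote at (254,184), beside the other three. Next is the left-end rim.

```bash
python3 - <<'E'
from h import *
np.set_printoptions(precision=4,suppress=True)
f=grab_frame("wrist"); print(px2w(f,[(53,109),(452,111),(70,245)],.08))
t=np.array([.574,-.025,.04]); Q=R.from_euler("z",-16.5,degrees=True)
print(Q.apply([[-.098,.138,.04],[.098,.138,.04],[.098,-.138,.04]])+t)
g=Q.apply([.02,.132,.033])+t; print(g)
rel([g[0],g[1],.11],down(253.5))
print(get_state()["q"])
E
```

```text
[[ 0.7043  0.0755  0.08  ]
 [ 0.627  -0.1812  0.08  ]
 [ 0.6092  0.1079  0.08  ]]
[[ 0.5192  0.1352  0.08  ]
 [ 0.7072  0.0795  0.08  ]
 [ 0.6288 -0.1852  0.08  ]]
[0.6307 0.0959 0.073 ]
rel [ 0.0461 -0.0102 -0.1331] [-0.0001 -0.0009 -0.0008] deg 0.1
[ 0.2656  0.2959 -0.2486 -0.0004 -1.0251  1.0173]
```

```bash
python3 -m crank '[[0,-0.01,-0.06,0,0,0,0.5],[0.02,-0.01,-0.11,0,0,0,0.5],[0.046,-0.01,-0.134,0,0,0,0.5],[0.046,-0.01,-0.134,0,0,0,0.5],[0.08,-0.01,-0.134,0,0,0,0.5],[0.103,-0.01,-0.134,0,0,0,0.5],[0.103,-0.01,-0.134,0,0,0,0.5]]' 15
python3 - <<'E'
from h import *
f=grab_frame("wrist"); cv2.imwrite("pics/w5.png",f["pixels"][:,:,::-1])
f=grab_frame("scene"); crop(f["pixels"],160,120,340,255,4,"pics/s5.png")
t=np.array([.574,-.025,.04]); Q=R.from_euler("z",-16.5,degrees=True)
g=Q.apply([.02,.132,.033])+t
rel([g[0],g[1],.053],down(253.5))
E
```

```text
t: 7.05
eef_pos: [0.6295, 0.095, 0.0507]
ee_rot: [-0.869, 1.566, -2.729]
force: [-0.3, 0.2, 0.6]
width: 0.0434
rel [ 0.0002 -0.0008  0.0003] [-0.0001  0.0003 -0.0002] deg 0.0
```

View pics/w5.png

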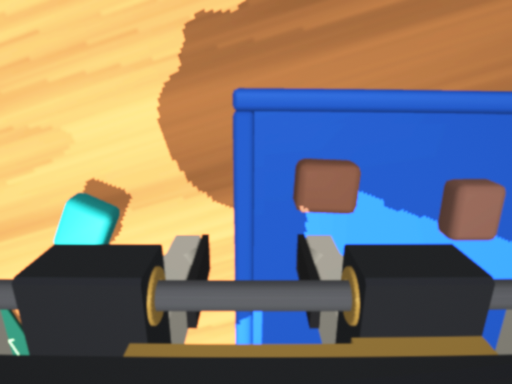

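View pics/s5.png

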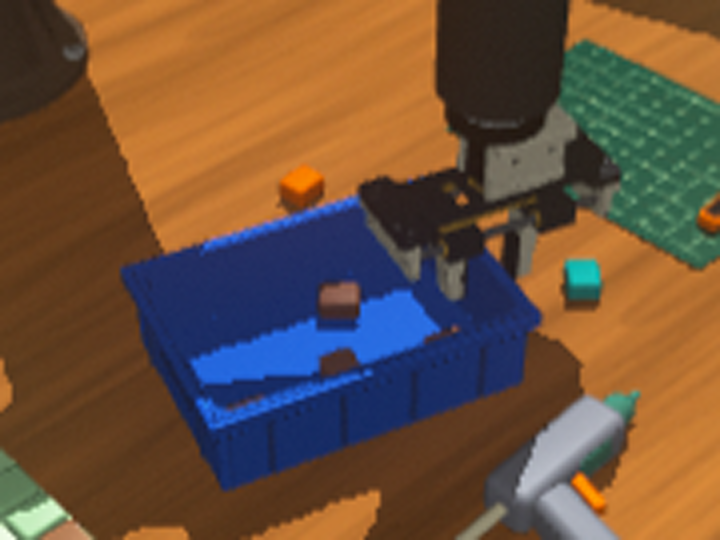

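The rim is centred between the fingers. Closing at 60 N and lifting slightly.

```bash
python3 -m crank '[[0,0,0,0,0,0,0],[0,0,0,0,0,0,0],[0,0,0,0,0,0,0],[0,0,0,0,0,0,0],[0,0,0,0,0,0,0],[0,0,0,0,0,0,0],[-0.003,0,0,0,0,0,0],[-0.006,0,0,0,0,0,0],[-0.01,0,0,0,0,0,0],[-0.01,0,0,0,0,0,0]]' 60
python3 - <<'E'
from h import *
s=get_state(); print(s["q"].round(3),s["force"].round(1),s["moment"].round(2),s["width"])
f=grab_frame("wrist"); cv2.imwrite("pics/w6.png",f["pixels"][:,:,::-1])
f=grab_frame("scene"); crop(f["pixels"],160,120,340,255,4,"pics/s6.png")
# tote frame = tool axes map: X=ty, Y=-tz, Z=-tx ; TCP in tote frame
tcp=np.array([.02,.132,.013]); c=np.array([-.09,-.13,-.04])
M=np.array([[0,0,-1],[1,0,0],[0,-1,0.]]) # tote->tool
for k in range(1,21):
    fr=k/20; w=np.radians(np.array([26,-22,0]))*fr; Rr=R.from_rotvec(w)
    d=c+Rr.apply(tcp-c)-tcp
    print(k,(M@d).round(3),(M@w).round(3),"minz corner ok")
E
```

```text
t: 8.4
eef_pos: [0.6314, 0.0968, 0.0628]
ee_rot: [2.531, 1.57, 0.673]
force: [-0.9, -0.6, -4.0]
width: 0.0116
[ 0.457  0.442 -0.267 -0.    -0.861  0.826] [-0.9 -0.6 -4. ] [ 0.55 -0.18  0.03] 0.0115744995899643
1 [-0.008 -0.001  0.001] [0.    0.023 0.019] minz corner ok
2 [-0.016 -0.002  0.003] [0.    0.045 0.038] minz corner ok
3 [-0.024 -0.004  0.004] [0.    0.068 0.058] minz corner ok
4 [-0.032 -0.005  0.006] [0.    0.091 0.077] minz corner ok
5 [-0.04  -0.007  0.008] [0.    0.113 0.096] minz corner ok
6 [-0.047 -0.009  0.01 ] [0.    0.136 0.115] minz corner ok
7 [-0.055 -0.011  0.013] [0.    0.159 0.134] minz corner ok
8 [-0.062 -0.013  0.015] [0.    0.182 0.154] minz corner ok
9 [-0.07  -0.015  0.018] [0.    0.204 0.173] minz corner ok
10 [-0.077 -0.018  0.021] [0.    0.227 0.192] minz corner ok
11 [-0.084 -0.02   0.024] [0.    0.25  0.211] minz corner ok
12 [-0.091 -0.023  0.027] [0.    0.272 0.23 ] minz corner ok
13 [-0.098 -0.026  0.031] [0.    0.295 0.25 ] minz corner ok
14 [-0.105 -0.029  0.034] [0.    0.318 0.269] minz corner ok
15 [-0.112 -0.032  0.038] [0.    0.34  0.288] minz corner ok
16 [-0.118 -0.035  0.041] [0.    0.363 0.307] minz corner ok
17 [-0.125 -0.038  0.045] [0.    0.386 0.326] minz corner ok
18 [-0.131 -0.042  0.05 ] [0.    0.408 0.346] minz corner ok
19 [-0.137 -0.046  0.054] [0.    0.431 0.365] minz corner ok
20 [-0.143 -0.049  0.058] [0.    0.454 0.384] minz corner ok
```

View pics/s6.png

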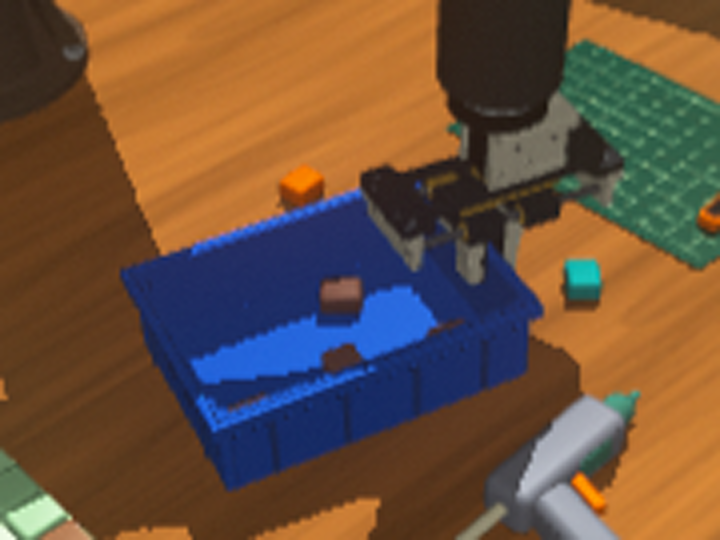

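The tote follows the fingers with no visible slip. Tipping about its low corner in two stages.

```bash
python3 -m crank '[[-0.008,-0.001,0.001,0,0.023,0.019,0],[-0.016,-0.002,0.003,0,0.045,0.038,0],[-0.024,-0.004,0.004,0,0.068,0.058,0],[-0.032,-0.005,0.006,0,0.091,0.077,0],[-0.04,-0.007,0.008,0,0.113,0.096,0],[-0.047,-0.009,0.01,0,0.136,0.115,0],[-0.055,-0.011,0.013,0,0.159,0.134,0],[-0.062,-0.013,0.015,0,0.182,0.154,0],[-0.07,-0.015,0.018,0,0.204,0.173,0],[-0.077,-0.018,0.021,0,0.227,0.192,0]]' 60
python3 - <<'E'
from h import *
s=get_state(); print(s["q"].round(3),s["force"].round(1),s["moment"].round(2),s["width"])
f=grab_frame("top"); crop(f["pixels"],170,130,350,270,4,"pics/t7.png")
f=grab_frame("scene"); crop(f["pixels"],160,120,340,255,4,"pics/s7.png")
E
```

```text
t: 9.75
eef_pos: [0.6078, 0.0814, 0.1401]
ee_rot: [2.439, 1.271, 0.581]
force: [0.6, 0.0, -4.2]
width: 0.0115
[ 0.42   0.192 -0.445 -0.079 -0.639  0.92 ] [ 0.6  0.  -4.2] [-0.24  0.93  0.02] 0.011517709840648064
```

View pics/s7.png

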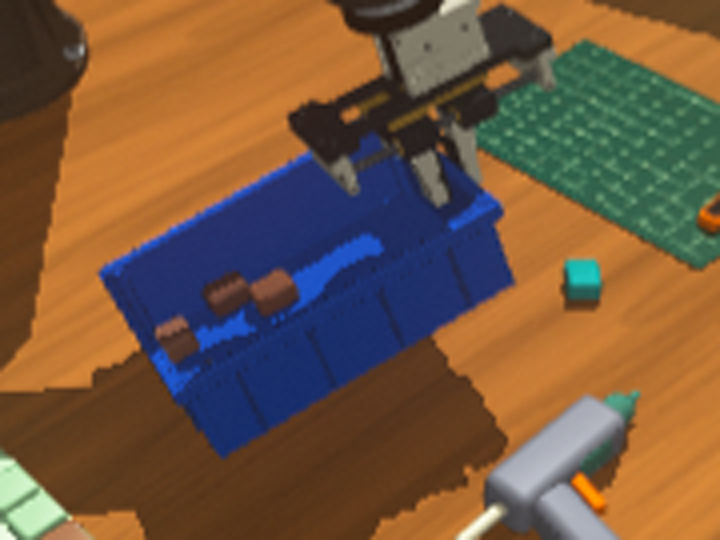

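View pics/t7.png

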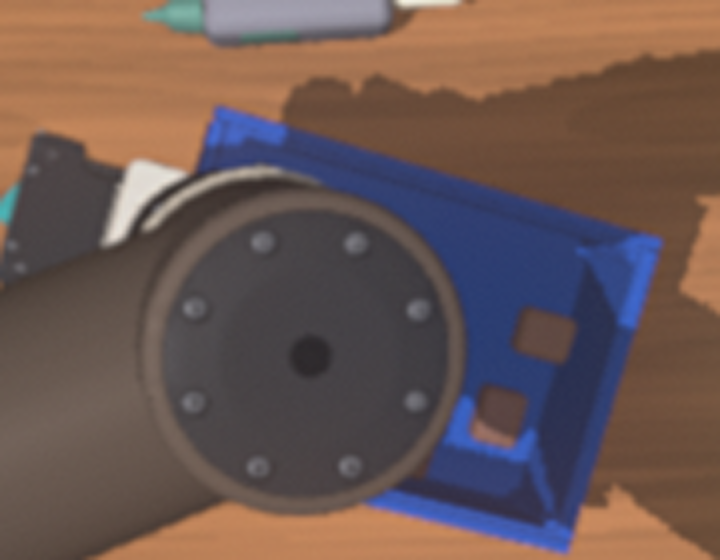

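Tipped half way, the stones are already sliding toward the right near corner. I can see them at about (175,340), (228,292) and (272,290) in the scene crop. Second half next.

```bash
python3 -m crank '[[-0.008,-0.001,0.001,0,0.023,0.019,0],[-0.016,-0.002,0.003,0,0.045,0.038,0],[-0.024,-0.004,0.004,0,0.068,0.058,0],[-0.032,-0.005,0.006,0,0.091,0.077,0],[-0.04,-0.007,0.008,0,0.113,0.096,0],[-0.047,-0.009,0.01,0,0.136,0.115,0],[-0.055,-0.011,0.013,0,0.159,0.134,0],[-0.062,-0.013,0.015,0,0.182,0.154,0],[-0.07,-0.015,0.018,0,0.204,0.173,0],[-0.077,-0.018,0.021,0,0.227,0.192,0]]' 60
python3 -m crank '[[0,0,0,0,0,0,0],[0,0,0,0,0,0,0],[0,0,0,0,0,0,0],[0,0,0,0,0,0,0]]'
python3 - <<'E'
from h import *
s=get_state(); print(s["q"].round(3),s["force"].round(1),s["moment"].round(2),s["width"])
print(pose()[1].as_matrix().round(3))
f=grab_frame("top"); crop(f["pixels"],170,130,350,270,4,"pics/t8.png")
f=grab_frame("scene"); crop(f["pixels"],160,120,340,255,4,"pics/s8.png")
f=grab_frame("wrist"); cv2.imwrite("pics/w8.png",f["pixels"][:,:,::-1])
E
```

```text
t: 11.1
eef_pos: [0.5666, 0.0546, 0.2055]
ee_rot: [2.439, 0.974, 0.581]
force: [0.5, -0.3, -4.3]
width: 0.0115
t: 11.6
eef_pos: [0.567, 0.055, 0.2048]
ee_rot: [2.44, 0.977, 0.581]
force: [0.1, 0.7, -5.5]
width: 0.011
[ 0.326 -0.037 -0.561 -0.307 -0.488  1.188] [ 0.1  0.7 -5.5] [-1.05  2.15 -0.05] 0.011049128266769232
[[ 0.468  0.867 -0.174]
 [ 0.307 -0.344 -0.887]
 [-0.829  0.361 -0.427]]
```

View pics/s8.png

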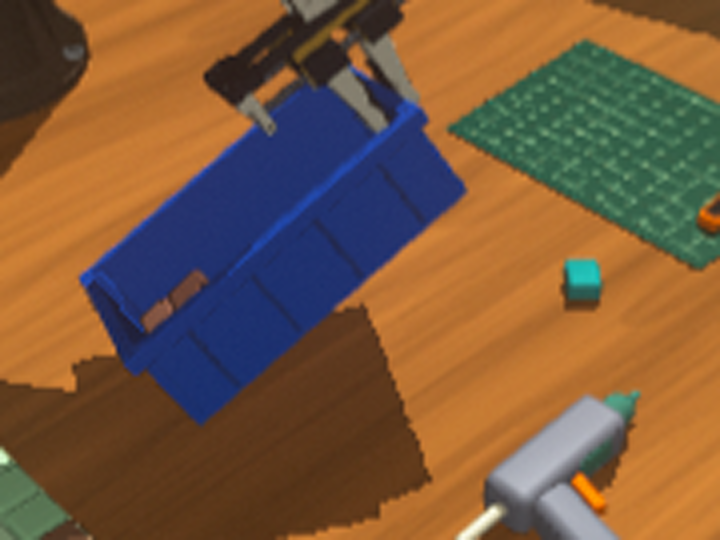

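View pics/t8.png

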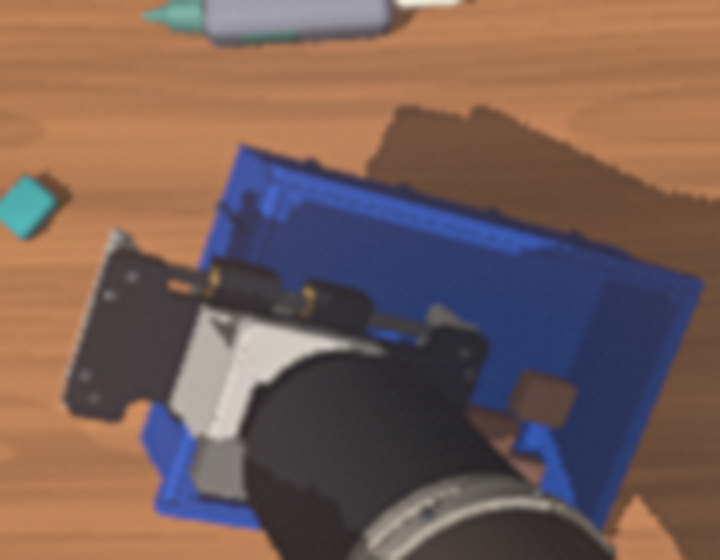

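View pics/w8.png

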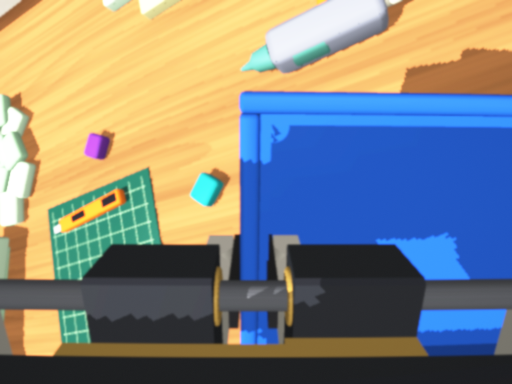

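```bash
cat >> h.py <<'E'
def totepose():
    p,r=pose(); M=np.array([[0,1,0],[0,0,-1],[-1,0,0.]]) # tool->tote vec
    Rt=r*R.from_matrix(M.T); return p-Rt.apply([.02,.132,.013]),Rt
def overlay(name,fn,box,k):
    f=grab_frame(name); x0,y0,x1,y1=box; im=cv2.resize(f["pixels"][y0:y1,x0:x1,::-1],None,fx=k,fy=k,interpolation=cv2.INTER_CUBIC)
    t,Rt=totepose(); 
    def ln(P,col):
        u=((w2px(f,Rt.apply(P)+t)-[x0,y0]+.5)*k).astype(int); cv2.polylines(im,[u.reshape(-1,1,2)],True,col,1)
    rect=lambda a,b,z:np.array([[-a,-b,z],[a,-b,z],[a,b,z],[-a,b,z]])
    ln(rect(.098,.138,.04),(0,255,255)); ln(rect(.086,.126,-.035),(0,255,0))
    th=np.linspace(0,np.pi/2,20); ln(np.vstack([[-.086,-.126,-.025],np.c_[-.086+.13*np.cos(th),-.126+.13*np.sin(th),0*th-.025]]),(255,255,255))
    cv2.imwrite(fn,im); return f
E
python3 - <<'E'
from h import *
overlay("top","pics/t9.png",(170,130,360,280),4); overlay("scene","pics/s9.png",(160,110,340,245),4)
t,Rt=totepose(); print(t, Rt.as_matrix()[2], Rt.apply([-.09,-.13,-.04])+t, get_state()["width"])
E
```

```text
[ 0.53267864 -0.05134394  0.13050471] [0.3615803  0.42758881 0.8285092 ] [ 0.45076944 -0.12334866  0.00923557] 0.011211147395680703
```

View pics/t9.png

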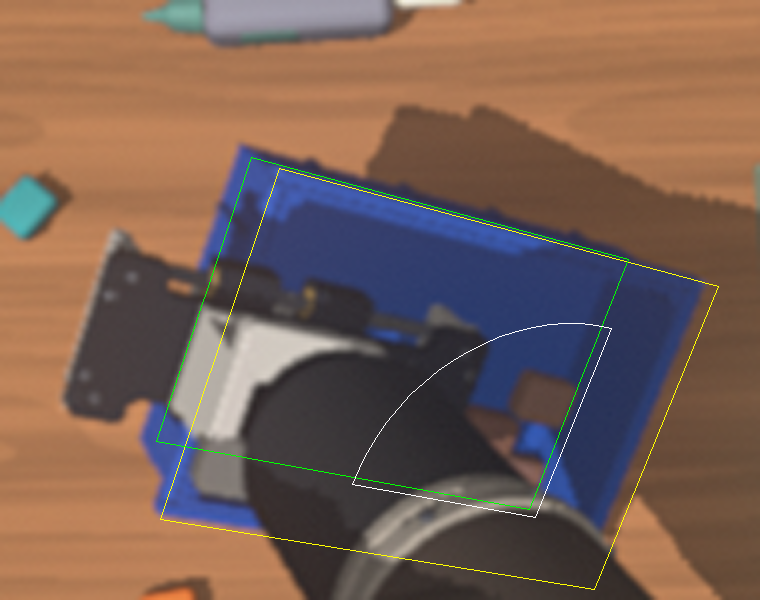

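View pics/s9.png

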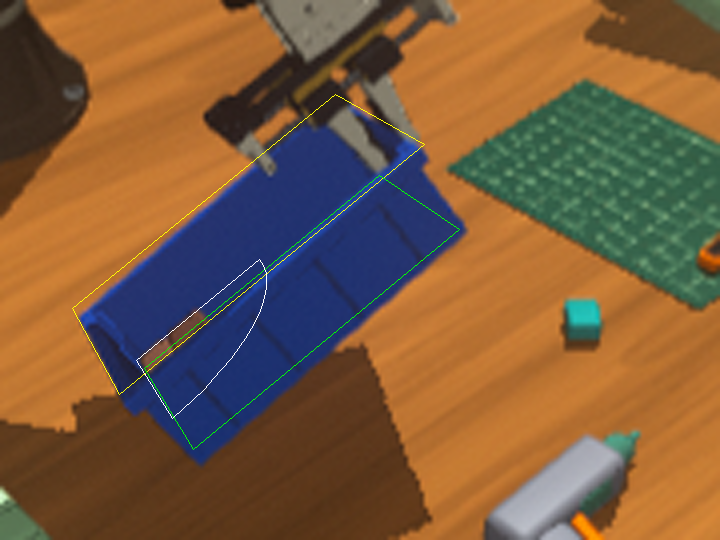

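The tote has slipped a few degrees in the grip: the right end sits lower than the rigid model. I'll check whether it's steady and look closely for the stones.

```bash
python3 -m crank '[[0,0,0,0,0,0,0],[0,0,0,0,0,0,0],[0,0,0,0,0,0,0],[0,0,0,0,0,0,0],[0,0,0,0,0,0,0],[0,0,0,0,0,0,0]]'
python3 - <<'E'
from h import *
f=grab_frame("top"); a=np.clip(f["pixels"].astype(float)*1.8,0,255).astype(np.uint8); crop(a,255,190,350,275,8,"pics/t10.png")
old=cv2.imread("pics/t8.png"); new=cv2.resize(f["pixels"][130:270,170:350,::-1],None,fx=4,fy=4,interpolation=cv2.INTER_CUBIC)
d=np.abs(old.astype(int)-new).max(2); print("diff px",(d>25).sum(), d.mean())
g=grab_frame("scene"); a=np.clip(g["pixels"].astype(float)*1.8,0,255).astype(np.uint8); crop(a,175,110,275,220,7,"pics/s10.png")
s=get_state(); print(s["force"].round(1),s["moment"].round(2))
E
```

```text
t: 12.6
eef_pos: [0.5669, 0.0548, 0.2051]
ee_rot: [2.44, 0.976, 0.581]
force: [0.7, 0.1, -4.4]
width: 0.0112
diff px 169 1.463013392857143
[ 0.5 -0.8 -5. ] [-1.    2.14  0.02]
```

View pics/t10.png

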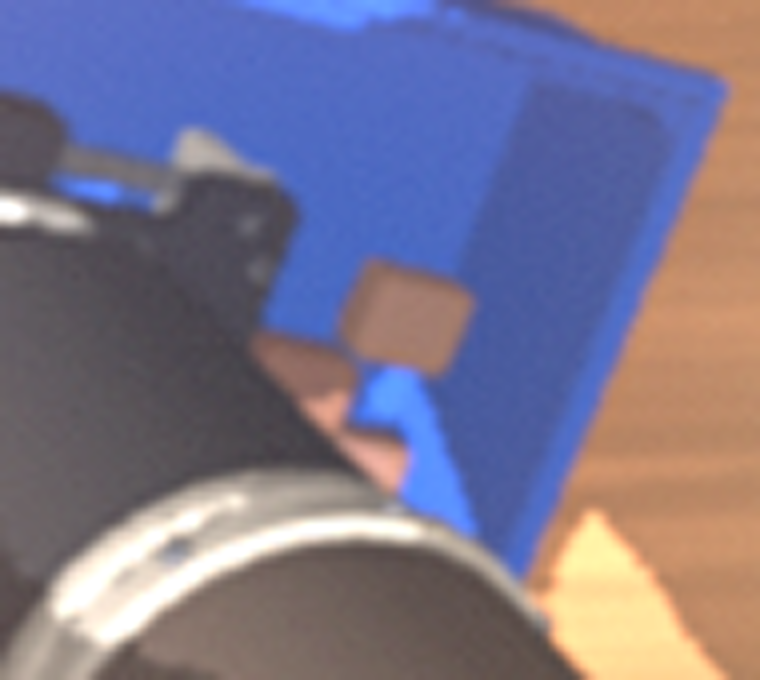

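View pics/s10.png

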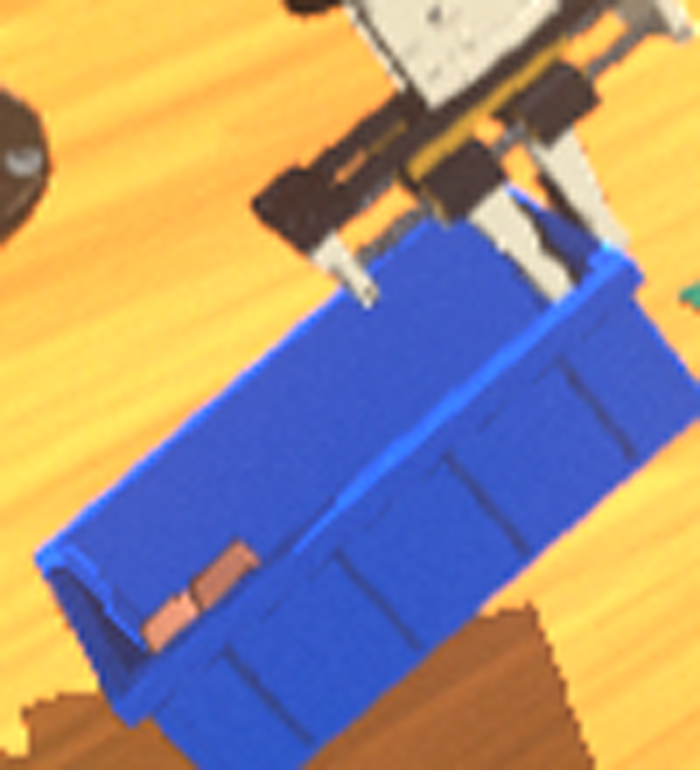

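```bash
cat > fit.py <<'E'
from h import *
from scipy.optimize import least_squares
def fit(obs):
    t0,R0=totepose()
    def res(v):
        t=t0+v[:3]; Rt=R0*R.from_rotvec(v[3:])
        return np.concatenate([(w2px(f,Rt.apply([P])+t)[0]-uv) for f,P,uv in obs])
    s=least_squares(res,np.zeros(6),loss="soft_l1"); t=t0+s.x[:3]; Rt=R0*R.from_rotvec(s.x[3:])
    print("res",s.fun.reshape(-1,2).round(1).tolist()); print("d mm",(s.x[:3]*1e3).round(1),"rot deg",np.degrees(s.x[3:]).round(1))
    m=Rt.as_matrix(); print("x up",np.degrees(np.arcsin(m[2,0])),"y up",np.degrees(np.arcsin(m[2,1])),"tilt",np.degrees(np.arccos(m[2,2])))
    print("low corner",Rt.apply([-.09,-.13,-.04])+t)
    return t,Rt
def onplane(f,uv,t,Rt,z): # intersect pixel ray with tote plane z
    a=px2w(f,uv,0.);b=px2w(f,uv,.3); a=Rt.inv().apply(a-t); b=Rt.inv().apply(b-t)
    return a+(b-a)*((z-a[:,2])/(b[:,2]-a[:,2]))[:,None]
E
python3 - <<'E'
from fit import *
T=grab_frame("top"); S=grab_frame("scene"); a,b=.098,.138
obs=[(T,[a,-b,.04],(345.6,199.4)),(T,[a,b,.04],(230,166.8)),(T,[-a,b,.04],(209.3,258)),
(S,[-a,-b,.04],(180.5,189.5)),(S,[a,-b,.04],(192.5,213)),(S,[a,b,.04],(266,147.5)),(S,[.09,-.13,-.04],(210,226.3)),(S,[.09,.13,-.04],(276.5,168))]
t,Rt=fit(obs)
q=np.array([(410,315),(305,350),(325,400),(375,450)])/8+[255,190]
p=onplane(T,q,t,Rt,-.015); print(p.round(3), np.linalg.norm(p-[-.086,-.126,-.035],axis=1).round(3))
q=np.array([(170,620),(225,575)])/7+[175,110]
p=onplane(S,q,t,Rt,-.015); print(p.round(3), np.linalg.norm(p-[-.086,-.126,-.035],axis=1).round(3))
E
```

```text
res [[0.1, -0.1], [9.4, 3.2], [-0.0, -0.1], [-0.3, -0.6], [-0.0, -1.0], [0.6, -0.1], [1.6, 0.6], [1.9, 0.4]]
d mm [ 4.5  3.9 -6.2] rot deg [ 2.1  1.  -0.6]
x up 20.03248286800793 y up 27.481252962299852 tilt 35.07900159631722
low corner [ 0.45530674 -0.11555105  0.00090587]
[[-0.009 -0.105 -0.015]
 [-0.026 -0.074 -0.015]
 [-0.041 -0.087 -0.015]
 [-0.053 -0.111 -0.015]] [0.083 0.082 0.063 0.041]
[[-0.064 -0.112 -0.015]
 [-0.062 -0.079 -0.015]] [0.033 0.056]
```

The fit gives a tilt of 35° (x 20°, y 27°), with the low corner just at the bench. I'll verify the four-stone hypothesis with projected outlines, and check the bystanders.

```bash
python3 - <<'E'
from fit import *
T=grab_frame("top"); S=grab_frame("scene"); a,b=.098,.138
obs=[(T,[a,-b,.04],(345.6,199.4)),(T,[-a,b,.04],(209.3,258)),
(S,[-a,-b,.04],(180.5,189.5)),(S,[a,-b,.04],(192.5,213)),(S,[a,b,.04],(266,147.5)),(S,[.09,-.13,-.04],(210,226.3)),(S,[.09,.13,-.04],(276.5,168))]
t,Rt=fit(obs)
def draw(f,x0,y0,k,n,fn):
    im=np.clip(f["pixels"].astype(float)*1.8,0,255).astype(np.uint8)[y0:y0+90,x0:x0+100,::-1]
    im=cv2.resize(im,None,fx=k,fy=k,interpolation=cv2.INTER_CUBIC); o=im.copy()
    for (x,y),c in zip([(-.009,-.108),(-.026,-.074),(-.071,-.110),(-.071,-.075)],[(0,255,255),(0,255,0),(255,255,255),(255,0,255)]):
        u=np.array([[x+i,y+j,z] for z in (-.015,-.035) for i,j in((-.015,-.017),(.015,-.017),(.015,.017),(-.015,.017))])
        u=((w2px(f,Rt.apply(u)+t)-[x0,y0]+.5)*k).astype(int)
        for h in (u[:4],u[4:]): cv2.polylines(im,[h.reshape(-1,1,2)],True,c,1)
    cv2.imwrite(fn,im)
draw(T,255,190,8,0,"pics/t11.png")
cv2.imwrite("pics/t12.png",T["pixels"][:,:,::-1])
E
```

```text
res [[0.2, 0.5], [0.3, 0.1], [-0.1, -0.2], [-0.4, -0.6], [-0.2, -0.2], [1.5, 0.9], [1.5, 0.2]]
d mm [ 4.   3.5 -6.7] rot deg [ 2.7  0.7 -0.9]
x up 20.124022818865832 y up 28.134817582141117 tilt 35.71268045968441
low corner [ 0.45534586 -0.11442514 -0.0007727 ]
```

View pics/t11.png

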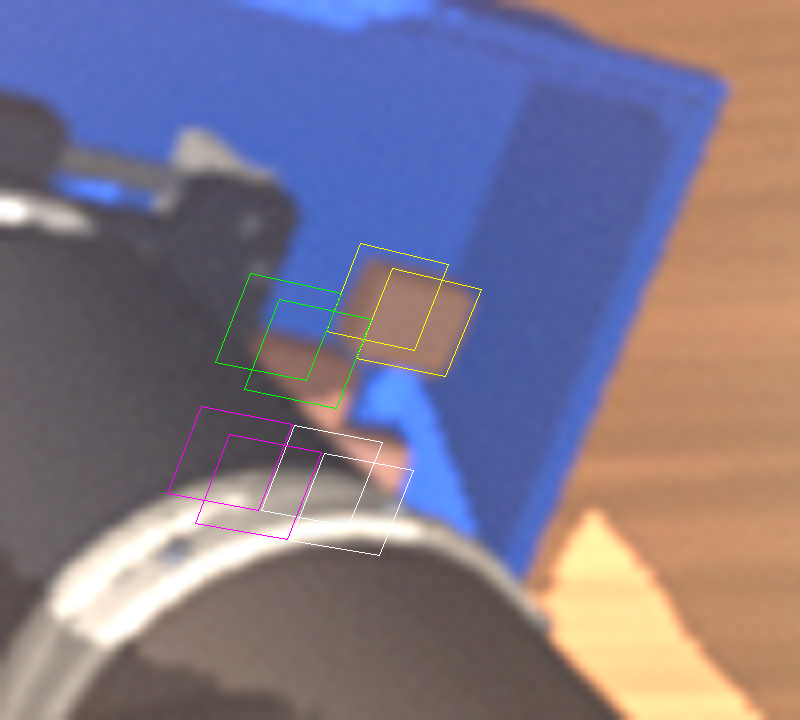

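View pics/t12.png

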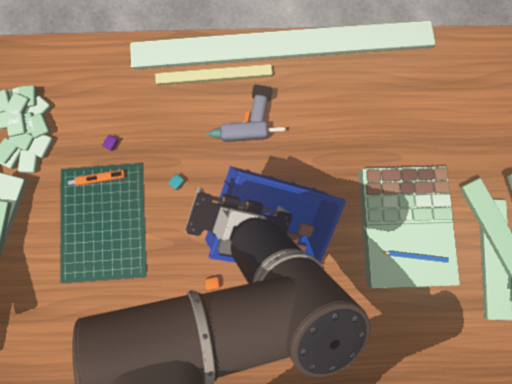

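All four stones are accounted for (33–85 mm from the corner). The knife, pencil and glue gun haven't moved, and the tote is clear of the panel and mat. Handing in.

```bash
python3 -c "
from station import *
s=get_state();print(s['t'],s['width'],abs(s['qd']).max());print(job_done())"
```

```text
12.9 0.011392219908961793 0.003581382566084779
the job is handed in; nothing more can be done
None
```

I put the trimmed stone into the level tote and let it go. I then pinched the tote's left-end rim at 60 N and tipped the tote about its near right corner, the panel's end. I handed the job in at 12.9 s of robot time, still holding the tote.

My last checks before handing in showed:
- **Tilt:** about 35°, with the near side 20° and the right end 28° down. The chosen corner is lowest.
- **Stones:** all four are bunched 33 to about 85 mm from that corner, against the 135 mm limit. One of them, against the near wall, showed only in the scene view; the wrist hid it in the top view. I told the four apart by combining the two views.
- **Steadiness:** the arm was still and two top pictures taken a second apart showed almost no change.
- **Surroundings:** the tote is clear of the panel and mat. The glue gun, knife and pencil look unmoved in the top view.

**One disagreement:** during tipping the tote slipped about 3° (about 7 mm) in the grip. I had planned to hold the low corner about 9 mm above the bench, but the fit puts it at bench height. It may be resting lightly there, though the measured force of 4.4 to 5.5 N suggests the gripper still carries nearly all the weight.

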